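# Build the chocolate tin tower under its glass cloche

### The arm

A 6-joint arm with a two-finger parallel gripper is mounted at the origin on the work surface. World frame = base frame: x ahead of the robot, y to its left, z up, the work surface at z = 0. Lengths are in mm, angles in rad, forces in N, time in s.
With the tool pointing down it reaches from about 275 to 1000 mm from the base axis. Payload 8.4 kg.
Tool frame: the origin (TCP) lies midway between the tips of the shut fingers; the grasp point (between the pads) lies 19 mm behind it; z points along the fingers, y is the line along which they close (so a half turn about z gives the same grasp; the last joint's range is limited). The gripper opens to 85 mm and grips with 20 to 120 N. Pads are 22 mm wide; open, the fingers measure 114 mm over their backs; the gripper's body (76 mm by 85 mm) begins 54 mm behind the grasp point. The pads swing forward as they close: fully open they stand 13 mm farther back than shut.
Start: joints at [-1.174, 0.353, 1.633, -0, 1.155, -0.002], TCP at [242.694, -575.958, 231.281] pointing down, gripper open.
Joint ranges: [-2.63, 2.63], [-0.92, 2.1], [0.06, 2.66], [-1.3, 4.44], [0, 2.69], [-3.02, 3.02]. Speed limits (rad/s): [2.22, 2.22, 2.79, 3.14, 3.14, 3.14].

### API

Orientations are given as a unit quaternion [x, y, z, w].
In Python, from rig import bot gives the robot as it stands.
- The arm moves only by the shell command python3 shift.py 'ROWS' [FORCE]. ROWS is rows parted by semicolons, their numbers by spaces, 1 to 20 of them, each of 7 numbers: a rotation vector rx, ry, rz in rad, then dx, dy, dz in mm, then the finger opening in mm; each row shifts and turns the commanded pose from where the row before left it, along the tool's axes as they then stand; what a row does not reach is not made up. A row lasts 1/12 s, in which the tool goes at most 41.7 mm and 0.125 rad, less where a joint would pass 70% of its speed; a pose out of reach is approached as far as the arm can. The fingers move at their own pace and stop on an object; FORCE is the grip in N (left out, the last holds). Time passes only in rows, so rows that do not move let the fingers close. It prints the time, the measured TCP pose, the force, the opening and the grip force at its end.
- bot.observe(): the state, without advancing time (a new reading comes with each control period).
- bot.read_camera(name): name is "side" or "top"; returns the picture (400x640x3 uint8, red, green, blue); there is no depth.
- bot.calibration(name): a dict with "camera_matrix" (3x3 intrinsics, pixels), "xyz" and "orientation" of the camera in the world. Camera axes: x right, y down, z forward; pixel columns grow to the right and rows downward; lengths in mm; the calibration is good to about 2 mm. A picture is of the moment at which its call begins. calibration takes no time and is no camera call.
- bot.hand_in(): hands the job in; it is judged then, once.
The state is a dict: "t": time; "q": joint angles; "joint_velocities": joint speeds; "effort": joint torques, N m; "eef_pos": TCP position; "eef_rot": TCP orientation; "force": force on the tool from outside, world axes, zero at the start; "moment": the same for the moment, N m; "width": finger opening in mm; "grasp_force": force on a finger pad.
Only numpy, scipy, OpenCV 4.12 (cv2) and the standard library are available. Lean on these libraries where they do the work, as an engineer would, in place of code of your own. Each camera call takes 0.05 s, during which the arm holds its last target. There are 200 camera calls.

### The job

Set up the display piece: on the middle of the round marble stand, stack the brown tin, then the copper tin on it, then the cream tin on top, upright and neatly centred on one another, and then cover the finished tower with the glass cloche, kept upright and standing centred on the marble. Leave the green tin where it is.

Things in the scene. Friction and masses are not known exactly. Their poses are not given: they have to be found in the camera images.
- brown_tin: Dark brown round tin for chocolates with a thin gold band and a small gold disc on its flat lid; 64 mm diameter, 34 mm tall, loose, standing upright on the counter. Origin: centre of its underside; z is up along its axis. The bottom tin of the tower; weighs about 0.16 kg.
- copper_tin: Copper-orange round tin for chocolates with a thin gold band and a small gold disc on its flat lid; 54 mm diameter, 31 mm tall, loose, standing upright on the counter. Origin: centre of its underside; z is up along its axis. The middle tin; about 0.11 kg.
- cream_tin: Cream-white round tin for chocolates with a thin gold band and a small gold disc on its flat lid; 42 mm diameter, 29 mm tall, loose, standing upright on the counter. Origin: centre of its underside; z is up along its axis. The top tin; about 0.07 kg.
- green_tin: Dark green round tin for chocolates with a thin gold band and a small gold disc on its flat lid; 54 mm diameter, 31 mm tall, loose, standing upright on the counter. Origin: centre of its underside; z is up along its axis. Not part of the tower: it stays where it is.
- cloche: Clear glass bell cover, open below, gold rim, loose, standing on the counter; 0.32 kg. Outer diameter 124 mm; inside 116 mm up to 76 mm above the rim, narrowing to 92 mm at 104 mm; inside height 115 mm. Flat glass top at 120 mm, then a thin neck, then a gold knob, 24 mm diameter, 129 to 153 mm above the rim: grip it, fingertips above the glass. Origin: centre of the rim plane; z up.
- stand: Round white marble display stand with a thin gold ring inlaid near its edge, fixed to the counter; 160 mm diameter, flat top 22 mm above the counter. Origin: centre of its underside; z is up.

How it is judged (in metres and radians):
On the way, in this order (a step that is already met when the one before it is completed fails the run):
1. the brown tin stands upright in the middle of the marble stand, released (horizontal distance between brown_tin and stand below 0.012 m and z of brown_tin in the frame of stand between 0.018 and 0.026 m and angle between brown_tin's own z axis and vertical below 0.1 rad and contact force between the fingers and brown_tin below 0.1 N and linear speed of brown_tin below 0.03 m/s and angular speed of brown_tin below 0.3 rad/s), for 0.2 s.
2. the copper tin stands on the brown tin, released (horizontal distance between brown_tin and stand below 0.012 m and z of brown_tin in the frame of stand between 0.018 and 0.026 m and angle between each of brown_tin, copper_tin's own z axis and vertical below 0.1 rad and horizontal distance between copper_tin and brown_tin below 0.01 m and z of copper_tin in the frame of brown_tin between 0.03 and 0.038 m and contact force between the fingers and copper_tin below 0.1 N and linear speed of copper_tin below 0.03 m/s and angular speed of copper_tin below 0.3 rad/s), for 0.2 s.
3. the cream tin stands on the copper tin, released (horizontal distance between brown_tin and stand below 0.012 m and z of brown_tin in the frame of stand between 0.018 and 0.026 m and angle between each of brown_tin, copper_tin, cream_tin's own z axis and vertical below 0.1 rad and horizontal distance between copper_tin and brown_tin below 0.01 m and z of copper_tin in the frame of brown_tin between 0.03 and 0.038 m and horizontal distance between cream_tin and copper_tin below 0.01 m and z of cream_tin in the frame of copper_tin between 0.027 and 0.035 m and contact force between the fingers and cream_tin below 0.1 N and linear speed of cream_tin below 0.03 m/s and angular speed of cream_tin below 0.3 rad/s), for 0.2 s.
4. the cloche stands on the marble over the tower (horizontal distance between brown_tin and stand below 0.012 m and z of brown_tin in the frame of stand between 0.018 and 0.026 m and angle between each of brown_tin, copper_tin, cream_tin, cloche's own z axis and vertical below 0.1 rad and horizontal distance between copper_tin and brown_tin below 0.01 m and z of copper_tin in the frame of brown_tin between 0.03 and 0.038 m and horizontal distance between cream_tin and copper_tin below 0.01 m and z of cream_tin in the frame of copper_tin between 0.027 and 0.035 m and horizontal distance between cloche and stand below 0.015 m and z of cloche in the frame of stand between 0.018 and 0.026 m), for 0.2 s.
At the end, for the whole second after the job is handed in: Brown tin within 12 mm of the stand's centre, copper within 10 mm of brown's axis, cream within 10 mm of copper's, each seated (height within 4 mm) and upright (0.1 rad); cloche over them, rim on the marble (4 mm), within 15 mm of the stand's centre; all released and at rest (all of step 4 and contact force between the fingers and brown_tin below 0.1 N and linear speed of each of brown_tin, copper_tin, cream_tin, cloche below 0.03 m/s and angular speed of each of brown_tin, copper_tin, cream_tin, cloche below 0.3 rad/s and contact force between the fingers and copper_tin below 0.1 N and contact force between the fingers and cream_tin below 0.1 N and contact force between the fingers and cloche below 0.1 N); the robot touches nothing.
It fails at once if the green tin is moved more than 20 mm (distance of green_tin from where it was at the start of the episode above 0.02 m).
It fails at once if the cloche is tipped more than about 35 degrees (angle between cloche's own z axis and vertical above 0.6 rad).
It also fails if it takes over 115 s, if anything falls off the work surface, if the arm or the gripper's body presses on something with over 40 N, if the wrist force passes 120 N, or if a joint passes its speed limit or range.

## Working session

There is one attempt and no reset: what is moved stays moved. The work goes in short steps, Python scripts to look and compute and a shell command to move; the robot and the scene stay as the last step left them, time stands still between calls to the robot, and variables do not carry over. Pictures are saved under pics/ and viewed, at most 16 in all, crops included, and the job is handed in when it is done.

```bash
ls; mkdir -p pics; python3 - <<'E'
from rig import bot
import cv2
for n in("side","top"):
    c=bot.calibration(n);print(n,c)
    cv2.imwrite(f"pics/{n}0.png",cv2.cvtColor(bot.read_camera(n),cv2.COLOR_RGB2BGR))
s=bot.observe();print(s["t"],s["eef_pos"],s["eef_rot"],s["width"])
E
```

```text
pics
rig.py
shift.py
side {'camera_matrix': array([[405.09604844,   0.        , 314.12549987],
       [  0.        , 405.09604844, 197.22620524],
       [  0.        ,   0.        ,   1.        ]]), 'xyz': array([ 509.39002104, -704.46933994,  496.36930794]), 'orientation': array([ 0.8842038 , -0.0163382 ,  0.01988243, -0.46639188])}
top {'camera_matrix': array([[392.49550838,   0.        , 316.6954966 ],
       [  0.        , 392.49550838, 201.79718193],
       [  0.        ,   0.        ,   1.        ]]), 'xyz': array([379.41631867,  -5.59138158, 912.25215761]), 'orientation': array([ 0.70950984, -0.69833541,  0.06062548, -0.07244297])}
0.1 [ 242.5315677  -575.5775472   230.64577379] [ 9.80187074e-01  1.98073037e-01 -1.16305797e-04 -5.98029966e-04] 85.85091594427263
```

View pics/side0.png

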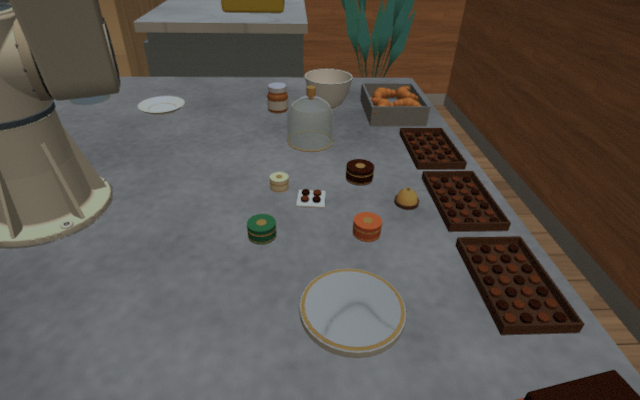

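View pics/top0.png

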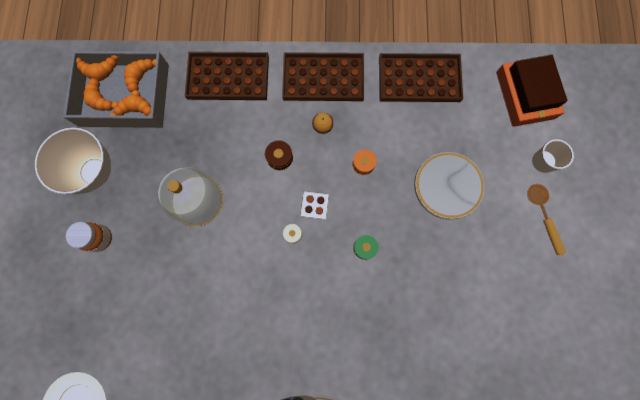

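The side view shows the stand at (353,308), brown at (360,167), copper at (367,218), cream at (279,177), green at (262,222) and the cloche knob at (311,91). In the top view they are at (450,185), (278,154), (364,160), (292,233), (366,247) and (174,186). Next I fit cylinder silhouettes in both views.

```bash
cat > h.py <<'E'
import numpy as np, cv2
from scipy.spatial.transform import Rotation as R
from scipy.optimize import least_squares
from rig import bot
C={n:bot.calibration(n) for n in("side","top")}
def proj(n,P):
    c=C[n]; p=R.from_quat(c["orientation"]).inv().apply(np.atleast_2d(P)-c["xyz"])
    p=p@c["camera_matrix"].T; return p[:,:2]/p[:,2:]
A=np.linspace(0,2*np.pi,60,endpoint=False)
def cyl(x,y,z,d,h):
    return np.vstack([np.c_[x+d/2*np.cos(A),y+d/2*np.sin(A),np.full(60,zz)] for zz in(z,z+h)])
def hull(n,*a): return cv2.convexHull(proj(n,cyl(*a)).astype(np.float32))
def box(p):  # centroid + extents of a polygon
    p=p.reshape(-1,2); m=cv2.moments(p.astype(np.float32)); 
    return np.r_[m["m10"]/m["m00"],m["m01"]/m["m00"]],np.sqrt(abs(m["m00"]))
def blob(img,uv,r,bright=False):
    u,v=map(int,uv); x0,y0=u-r,max(v-r,0); c=img[y0:v+r,x0:u+r]
    lab=cv2.cvtColor(c,cv2.COLOR_RGB2LAB).astype(float)
    bg=np.median(np.vstack([lab[0],lab[-1],lab[:,0],lab[:,-1]]),0)
    m=(np.hypot(*(lab-bg)[...,1:].transpose(2,0,1))>14)
    if bright: m|=(lab[...,0]-bg[0]>35)
    m=cv2.morphologyEx(m.astype(np.uint8),cv2.MORPH_CLOSE,np.ones((3,3)))
    k,l,s,ce=cv2.connectedComponentsWithStats(m); i=1+np.argmax(s[1:,4])
    cs,_=cv2.findContours((l==i).astype(np.uint8),0,1); h=cv2.convexHull(max(cs,key=cv2.contourArea))
    f=np.zeros(m.shape,np.uint8); cv2.fillPoly(f,[h],1); M=cv2.moments(f,True)
    return np.array([M["m10"]/M["m00"]+x0,M["m01"]/M["m00"]+y0]),np.sqrt(M["m00"])
def fit(imgs,d,h,uv,r,bright=False,z0=0):
    ob={n:blob(imgs[n],uv[n],r,bright) for n in uv}
    f=lambda p:np.hstack([box(hull(n,*p,d,h))[0]-ob[n][0] for n in uv])
    s=least_squares(f,[400,0,z0])
    return s.x,s.fun,{n:(ob[n][1],box(hull(n,*s.x,d,h))[1]) for n in uv}
def grab(tag):
    im={n:bot.read_camera(n) for n in("side","top")}
    for n in im: cv2.imwrite(f"pics/{n}{tag}.png",im[n][...,::-1])
    return im
E
cat > m.py <<'E'
from h import *
np.set_printoptions(precision=1,suppress=True)
im={n:cv2.imread(f"pics/{n}0.png")[...,::-1].copy() for n in("side","top")}
T=dict(brown=(64,34,(360,172),(278,154),22),copper=(54,31,(367,227),(364,160),22),cream=(42,29,(279,182),(292,233),16),
 green=(54,31,(262,229),(366,247),22),stand=(160,22,(353,310),(450,185),62),knob=(24,24,(311,91),(174,186),11))
o={n:im[n].copy() for n in im}
for k,(d,h,s,t,r) in T.items():
    x,f,e=fit(im,d,h,dict(side=s,top=t),r,k in("stand","cream"))
    print(k,x,f,{n:np.round(v,1) for n,v in e.items()})
    for n in o: cv2.polylines(o[n],[np.int32(np.round(hull(n,*x,d,h)*16))],True,(0,255,255),1,shift=4)
    if k=="knob":
        for n in o: cv2.polylines(o[n],[np.int32(np.round(hull(n,x[0],x[1],x[2]-129,124,2)*16))],True,(255,0,255),1,shift=4)
cv2.imwrite("pics/fit0.png",np.vstack([cv2.resize(o["side"][80:360,235:435],None,fx=1.4,fy=1.0) if 0 else cv2.resize(o["side"][70:360,230:430],(400,580))]+[])[...,::-1])
cv2.imwrite("pics/fit1.png",cv2.resize(o["top"][125:275,140:500],None,fx=2.2,fy=2.2)[...,::-1])
E
python3 m.py
```

```text
brown [650.   0.   0.] [ 0.5 27.6 43.4  5.2] {'side': array([20.5, 28.4]), 'top': array([25.2, 25.8])}
copper [657.8   0.    0. ] [ -3.  -29.9 -41.8  -4.2] {'side': array([27.5, 24.4]), 'top': array([22.5, 21.9])}
cream [477.2   0.    0. ] [-0.3 15.9 29.1 -0.1] {'side': array([18.1, 20.2]), 'top': array([17., 17.])}
green [443.6   0.    0. ] [  1.  -30.9 -45.2   0.8] {'side': array([27.3, 24.8]), 'top': array([22.2, 21.7])}
stand [650.   0.   0.] [   7.8 -109.7 -127.4  -23.7] {'side': array([81.7, 56.3]), 'top': array([59.1, 59.9])}
knob [550.   0.   0.] [  2.2 106.8 147.1  16.1] {'side': array([10.4, 12.8]), 'top': array([12.2, 10.1])}
```

```bash
sed -i 's/f=lambda p:np.hstack(\[box(hull(n,\*p,d,h))/f=lambda p:np.hstack([box(hull(n,*(p-1000),d,h))/; s/s=least_squares(f,\[400,0,z0\])/s=least_squares(f,[1400,1000,1000+z0],diff_step=1e-3); s.x=s.x-1000/' h.py; python3 m.py
```

```text
brown [661.1 102.5   7.1] [-0.7  0.2  0.  -0.8] {'side': array([20.5, 25.6]), 'top': array([25.2, 26.1])}
copper [649.2 -99.   -1.9] [ 0.1 -0.  -0.   0.1] {'side': array([27.5, 27.3]), 'top': array([22.5, 22. ])}
cream [476.2  66.6  -2.4] [ 0.1 -0.   0.   0.1] {'side': array([18.1, 18.8]), 'top': array([17. , 17.1])}
green [ 447.5 -102.1   -0.9] [-0.1  0.  -0.  -0.1] {'side': array([27.3, 27.8]), 'top': array([22.2, 22.1])}
stand [ 595.1 -295.9    8.2] [-0.1  0.  -0.  -0.2] {'side': array([81.7, 90. ]), 'top': array([59.1, 62.5])}
knob [555.6 299.4 124.5] [-0.  0. -0. -0.] {'side': array([10.4, 10.5]), 'top': array([12.2, 12.9])}
```

```bash
python3 - <<'E'
import cv2,numpy as np
a=cv2.imread("pics/fit0.png");b=cv2.imread("pics/fit1.png")[:,:]
b=cv2.resize(b,(792,330))
c=cv2.imread("pics/side0.png")
e=[cv2.resize(x,(264,250),interpolation=cv2.INTER_NEAREST) for x in (c[150:200,333:386],c[260:360,293:413],cv2.imread("pics/top0.png")[140:230,405:500])]
cv2.imwrite("pics/v1.png",np.vstack([b,np.hstack(e)]))
E
```

```text
(no output)
```

View pics/v1.png

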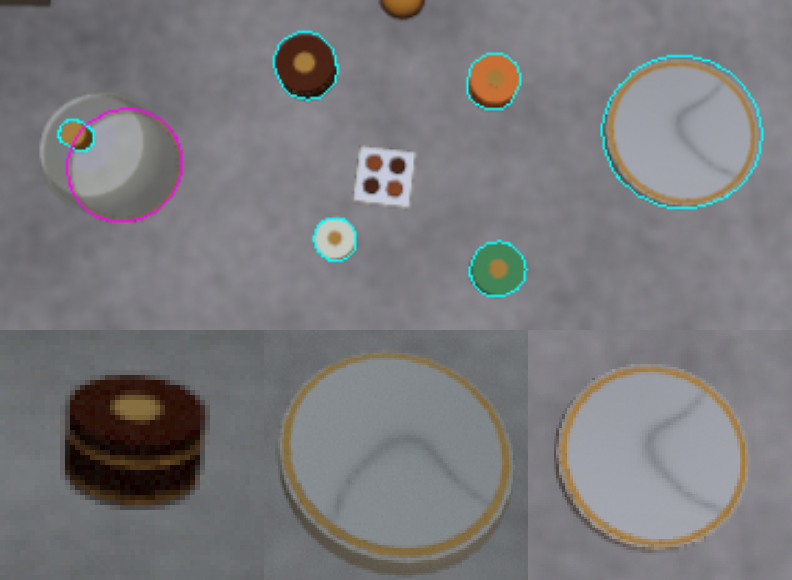

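View pics/fit0.png

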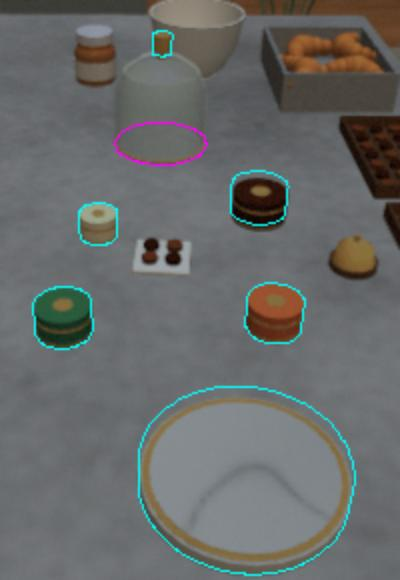

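```bash
python3 - <<'E'
s=open('h.py').read()
s=s.replace('''    if bright: m|=''','''    if bright=="dark": m|=(lab[...,0]-bg[0]<-35)
    elif bright=="gold": m=(lab-bg)[...,2]>10
    elif bright: m|=''')
open('h.py','w').write(s)
s=open('m.py').read()
s=s.replace('k in("stand","cream"))','dict(stand="gold",cream=True,brown="dark").get(k))').replace("stand=(160,22,","stand=(152,0.01,")
open('m.py','w').write(s)
E
python3 m.py
```

```text
brown [662.9 103.8  -2.8] [-0.1  0.   0.  -0.1] {'side': array([25.6, 25.5]), 'top': array([26.2, 25.8])}
copper [649.2 -99.   -1.9] [ 0.1 -0.  -0.   0.1] {'side': array([27.5, 27.3]), 'top': array([22.5, 22. ])}
cream [476.2  66.6  -2.4] [ 0.1 -0.   0.   0.1] {'side': array([18.1, 18.8]), 'top': array([17. , 17.1])}
green [ 447.5 -102.1   -0.9] [-0.1  0.  -0.  -0.1] {'side': array([27.3, 27.8]), 'top': array([22.2, 22.1])}
stand [ 596.2 -297.3   17.3] [-0.2  0.  -0.  -0.3] {'side': array([83.5, 79.8]), 'top': array([59.5, 57.2])}
knob [555.6 299.4 124.5] [-0.  0. -0. -0.] {'side': array([10.4, 10.5]), 'top': array([12.2, 12.9])}
```

```bash
cat > d.py <<'E'
import sys,numpy as np
from scipy.spatial.transform import Rotation as R
from rig import bot
s=bot.observe(); t=np.array(list(map(float,sys.argv[1:4])))
d=R.from_quat(s["eef_rot"]).inv().apply(t-s["eef_pos"]); n=int(np.ceil(np.linalg.norm(d)/36))
print(np.round(s["eef_pos"],1),"delta tool",np.round(d,1),n,"rows of",np.round(d/n,2),"width",round(s["width"],1),"F",np.round(s["force"],1))
E
python3 - <<'E'
from h import *
# stand ring: top-only xy at plausible heights
im=cv2.imread("pics/top0.png")[...,::-1].copy(); b=blob(im,(450,185),62,"gold")[0]
im2=cv2.imread("pics/side0.png")[...,::-1].copy(); b2=blob(im2,(353,310),62,"gold")[0]
for n,bb in(("top",b),("side",b2)):
  for z in(17,19.7,22):
    s=least_squares(lambda p:box(hull(n,p[0]-1000,p[1]-1000,z,156,.01))[0]-bb,[1600,700],diff_step=1e-3);print(n,z,s.x-1000)
E
python3 d.py 663 104 110
```

```text
top 17 [ 595.50357411 -297.41818159]
top 19.7 [ 594.85938403 -296.53731889]
top 22 [ 594.31063748 -295.78696007]
side 17 [ 596.61047096 -296.60728407]
side 19.7 [ 596.1247981  -298.81303706]
side 22 [ 595.71110214 -300.69161743]
[ 242.5 -575.6  230.6] delta tool [ 651.4 -462.8  121.2] 23 rows of [ 28.32 -20.12   5.27] width 85.9 F [-0.4  0.1 -0.2]
```

```bash
python3 shift.py '0 0 0 20 -14.2 3 85;0 0 0 28 -19.9 3 85;0 0 0 28 -19.9 3 85;0 0 0 28 -19.9 3 85;0 0 0 28 -19.9 3 85;0 0 0 28 -19.9 3 85;0 0 0 28 -19.9 3 85;0 0 0 28 -19.9 3 85;0 0 0 28 -19.9 3 85;0 0 0 28 -19.9 3 85;0 0 0 28 -19.9 3 85;0 0 0 28 -19.9 3 85;0 0 0 28 -19.9 3 85;0 0 0 28 -19.9 3 85;0 0 0 28 -19.9 3 85;0 0 0 28 -19.9 3 85;0 0 0 28 -19.9 3 85;0 0 0 28 -19.9 3 85;0 0 0 28 -19.9 3 85;0 0 0 28 -19.9 3 85'; python3 shift.py '0 0 0 28 -19.9 10 85;0 0 0 28 -19.9 10 85;0 0 0 28 -19.9 10 85;0 0 0 15 -10 10 85;0 0 0 0 0 0 85;0 0 0 0 0 0 85'; python3 d.py 663 104 0
```

```text
t: 1.77
eef_pos: [599.5, 1.6, 170.8]
eef_rot: [0.98, 0.198, -0.0, -0.0]
force: [0.1, -0.3, -0.0]
width: 84.9
grasp_force: 0.0
t: 2.27
eef_pos: [662.5, 103.3, 130.0]
eef_rot: [0.98, 0.199, -0.001, 0.0]
force: [0.4, -0.9, 0.4]
width: 84.9
grasp_force: 0.0
[662.5 103.3 130. ] delta tool [  1.   -0.4 130. ] 4 rows of [ 0.26 -0.11 32.49] width 84.9 F [ 0.4 -0.9  0.4]
```

```bash
python3 shift.py '0 0 0 1 -0.4 30 85;0 0 0 0 0 30 85;0 0 0 0 0 30 85;0 0 0 0 0 20 85;0 0 0 0 0 10 85;0 0 0 0 0 8 85;0 0 0 0 0 0 85;0 0 0 0 0 0 85'; python3 shift.py '0 0 0 0 0 0 55;0 0 0 0 0 0 55;0 0 0 0 0 0 55;0 0 0 0 0 0 55;0 0 0 0 0 0 55;0 0 0 0 0 0 55;0 0 0 0 0 0 55;0 0 0 0 0 0 55' 30; python3 - <<'E'
from h import *
im=grab("1"); a=cv2.resize(im["side"][90:240,290:430],(560,600))
cv2.imwrite("pics/v2.png",a[...,::-1])
E
```

```text
t: 2.93
eef_pos: [664.5, 103.0, 4.3]
eef_rot: [0.98, 0.198, 0.001, 0.0]
force: [-0.3, 0.7, -0.2]
width: 85.1
grasp_force: 0.0
t: 3.6
eef_pos: [665.1, 103.4, 5.0]
eef_rot: [0.98, 0.198, 0.001, 0.0]
force: [-2.1, -1.3, 6.2]
width: 63.5
grasp_force: 32.3
```

View pics/v2.png

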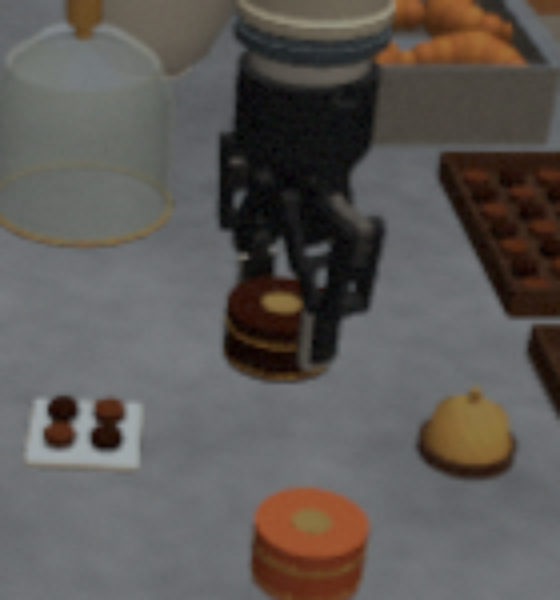

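Brown tin gripped: the width is 63.5 and the pads straddle it at about (278,330) in the crop. I lift it and carry it to the stand.

```bash
python3 shift.py '0 0 0 0 0 -5 55;0 0 0 0 0 -10 55;0 0 0 0 0 -20 55;0 0 0 0 0 -25 55;0 0 0 0 0 -25 55;0 0 0 0 0 -20 55;0 0 0 0 0 0 55;0 0 0 0 0 0 55'; python3 d.py 597 -297 110
```

```text
t: 4.37
eef_pos: [664.8, 103.6, 110.1]
eef_rot: [0.98, 0.198, 0.002, 0.0]
force: [-0.2, 0.1, -1.9]
width: 63.4
grasp_force: 33.6
[664.8 103.6 110.1] delta tool [-2.181e+02  3.428e+02 -3.000e-01] 12 rows of [-18.18  28.56  -0.03] width 63.4 F [-0.2  0.1 -1.9]
```

```bash
python3 shift.py '0 0 0 -7 11 0 55;0 0 0 -14 22 0 55;0 0 0 -19 29.9 0 55;0 0 0 -19 29.9 0 55;0 0 0 -19 29.9 0 55;0 0 0 -19 29.9 0 55;0 0 0 -19 29.9 0 55;0 0 0 -19 29.9 0 55;0 0 0 -19 29.9 0 55;0 0 0 -19 29.9 0 55;0 0 0 -19 29.9 0 55;0 0 0 -14 22 0 55;0 0 0 -8 12.6 0 55;0 0 0 -4.1 6.1 0 55;0 0 0 0 0 0 55;0 0 0 0 0 0 55;0 0 0 0 0 0 55'; python3 d.py 597 -297 27
```

```text
t: 5.78
eef_pos: [596.2, -295.7, 107.9]
eef_rot: [0.98, 0.199, -0.0, -0.0]
force: [-0.1, 0.2, -0.6]
width: 62.9
grasp_force: 33.6
[ 596.2 -295.7  107.9] delta tool [ 0.3  1.6 80.9] 3 rows of [ 0.1   0.53 26.96] width 62.9 F [-0.1  0.2 -0.6]
```

```bash
python3 shift.py '0 0 0 0.3 1 10 55;0 0 0 0 0.6 20 55;0 0 0 0 0 20 55;0 0 0 0 0 15 55;0 0 0 0 0 6 55;0 0 0 0 0 3 55;0 0 0 0 0 0 55;0 0 0 0 0 0 55;0 0 0 0 0 0 55'; python3 d.py 597 -297 27
```

```text
t: 6.53
eef_pos: [597.8, -298.8, 35.3]
eef_rot: [0.98, 0.198, 0.001, 0.001]
force: [0.4, -0.2, -1.7]
width: 63.2
grasp_force: 33.6
[ 597.8 -298.8   35.3] delta tool [-0.  -2.   8.3] 1 rows of [-0.02 -1.96  8.31] width 63.2 F [ 0.4 -0.2 -1.7]
```

```bash
python3 shift.py '0 0 0 0 -0.7 3 55;0 0 0 0 0 2 55;0 0 0 0 0 1 55;0 0 0 0 0 0 55;0 0 0 0 0 0 55'; python3 shift.py '0 0 0 0 0 1 55;0 0 0 0 0 0 55;0 0 0 0 0 0 55'
```

```text
t: 6.95
eef_pos: [596.7, -298.0, 28.3]
eef_rot: [0.98, 0.198, -0.0, -0.0]
force: [0.3, -0.8, -1.4]
width: 62.9
grasp_force: 33.6
t: 7.2
eef_pos: [596.7, -298.0, 27.2]
eef_rot: [0.98, 0.198, -0.0, -0.0]
force: [0.8, 0.6, -1.3]
width: 63.0
grasp_force: 33.6
```

```bash
python3 shift.py '0 0 0 0 0 1 55;0 0 0 0 0 0 55;0 0 0 0 0 0 55'; python3 shift.py '0 0 0 0 0 0.5 55;0 0 0 0 0 0 55;0 0 0 0 0 0 55'
```

```text
t: 7.45
eef_pos: [596.8, -298.0, 27.0]
eef_rot: [0.98, 0.198, 0.0, 0.0]
force: [-1.8, 0.8, 5.0]
width: 63.1
grasp_force: 34.2
t: 7.7
eef_pos: [596.8, -298.0, 27.0]
eef_rot: [0.98, 0.198, 0.0, 0.0]
force: [-4.1, 1.5, 10.0]
width: 62.8
grasp_force: 34.8
```

```bash
python3 shift.py '0 0 0 0 0 -1 55;0 0 0 0 0 0 85;0 0 0 0 0 0 85;0 0 0 0 0 0 85;0 0 0 0 0 0 85;0 0 0 0 0 0 85;0 0 0 0 0 -8 85;0 0 0 0 0 -20 85;0 0 0 0 0 -30 85;0 0 0 0 0 -30 85;0 0 0 10 -20 0 85;0 0 0 10 -30 0 85;0 0 0 20 -30 0 85;0 0 0 20 -30 0 85;0 0 0 20 -20 0 85;0 0 0 20 -10 0 85;0 0 0 0 0 0 85;0 0 0 0 0 0 85'; python3 d.py 649 -99 5
cat > m2.py <<'E'
from h import *
import sys,json
np.set_printoptions(precision=1,suppress=True)
# args: tag, then name:d:h:us:vs:ut:vt:r:mode
im=grab(sys.argv[1])
for a in sys.argv[2:]:
    k,d,h,a1,a2,b1,b2,r,m=a.split(":")
    try:
        x,f,e=fit(im,float(d),float(h),dict(side=(float(a1),float(a2)),top=(float(b1),float(b2))),int(r),m if m!="-" else None)
        print(k,x,f,{n:np.round(v,1) for n,v in e.items()})
    except Exception as ex: print(k,ex)
cv2.imwrite(f"pics/v{sys.argv[1]}.png",np.hstack([cv2.resize(im["side"][200:360,270:430],(400,400)),cv2.resize(im["top"][110:260,330:480],(400,400))])[...,::-1])
E
python3 - <<'E'
from h import *
for n in C:print(n,proj(n,[[595,-297,39]]))
E
python3 m2.py b
```

```text
t: 9.2
eef_pos: [635.1, -129.2, 115.3]
eef_rot: [0.98, 0.199, 0.0, 0.0]
force: [-0.8, -0.5, 0.5]
width: 85.2
grasp_force: 0.0
[ 635.1 -129.2  115.3] delta tool [ 24.5 -22.4 110.3] 4 rows of [ 6.12 -5.61 27.58] width 85.2 F [-0.8 -0.5  0.5]
side [[352.7664235  296.54516178]]
top [[452.23619838 182.49519791]]
```

View pics/vb.png

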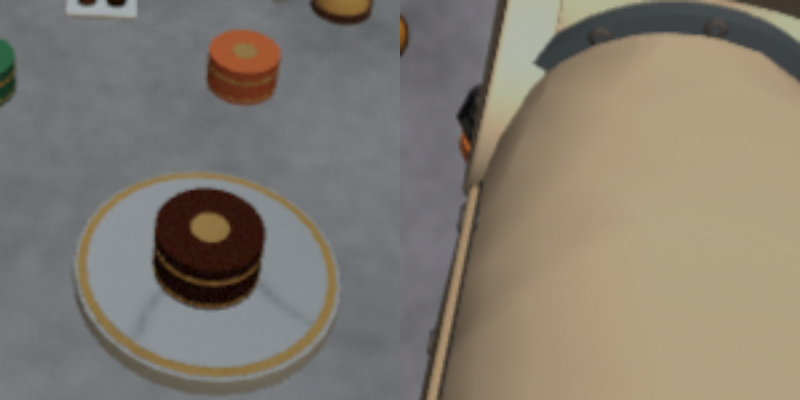

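The side crop shows brown upright near the middle of the marble, centred at about (209,248) in the crop. The arm hides the top view, so I measure brown relative to the ring from the side view alone.

```bash
cat >> h.py <<'E'
def side1(img,uv,r,mode,z,d,h,n="side"):
    b=blob(img,uv,r,mode)
    s=least_squares(lambda p:box(hull(n,p[0]-1000,p[1]-1000,z,d,h))[0]-b[0],[1600,700],diff_step=1e-3).x-1000
    return s,b[1],box(hull(n,*s,z,d,h))[1]
E
python3 - <<'E'
from h import *
im=cv2.imread("pics/sideb.png")[...,::-1].copy()
print(side1(im,(353,299),27,"dark",19.7,64,34)); print(side1(im,(353,310),62,"gold",19.7,156,.01))
E
python3 shift.py '0 0 0 10 -10 0 85;0 0 0 10 -8 5 85;0 0 0 4.5 -4.4 25 85;0 0 0 0 0 25 85;0 0 0 0 0 20 85;0 0 0 0 0 0 85;0 0 0 0 0 0 85;0 0 0 0 0 0 85'; python3 d.py 649 -99 5
```

```text
(array([ 594.91784112, -298.79770222]), np.float64(43.069710934716056), np.float64(42.765393472534946))
(array([ 598.50183985, -276.82266625]), np.float64(41.593268686170845), np.float64(78.65329540084352))
t: 9.97
eef_pos: [649.1, -100.0, 40.6]
eef_rot: [0.98, 0.198, 0.0, 0.0]
force: [-0.3, -0.1, -0.2]
width: 85.0
grasp_force: 0.0
[ 649.1 -100.    40.6] delta tool [ 0.2 -1.  35.6] 1 rows of [ 0.25 -0.96 35.61] width 85.0 F [-0.3 -0.1 -0.2]
```

```bash
python3 shift.py '0 0 0 0 0 20 85;0 0 0 0 0 10 85;0 0 0 0 0 5 85;0 0 0 0 0 0 85;0 0 0 0 0 0 85;0 0 0 0 0 0 85'; python3 shift.py '0 0 0 0 0 0 45;0 0 0 0 0 0 45;0 0 0 0 0 0 45;0 0 0 0 0 0 45;0 0 0 0 0 0 45;0 0 0 0 0 0 45;0 0 0 0 0 0 45;0 0 0 0 0 0 45;0 0 0 0 0 0 45' 30;  python3 shift.py '0 0 0 0 0 0 45;0 0 0 0 0 -5 45;0 0 0 0 0 -10 45;0 0 0 0 0 -20 45;0 0 0 0 0 -30 45;0 0 0 0 0 -30 45;0 0 0 0 0 -20 45;0 0 0 0 0 -10 45;0 0 0 0 0 0 45;0 0 0 0 0 0 45'; python3 d.py 596.7 -298 125
```

```text
t: 10.47
eef_pos: [649.0, -100.1, 5.6]
eef_rot: [0.98, 0.198, 0.0, 0.0]
force: [0.0, -0.6, 0.7]
width: 84.9
grasp_force: 0.0
t: 11.22
eef_pos: [648.7, -100.0, 5.5]
eef_rot: [0.98, 0.198, 0.0, 0.0]
force: [-0.7, 0.0, 6.7]
width: 53.2
grasp_force: 31.1
t: 12.05
eef_pos: [648.2, -99.9, 129.7]
eef_rot: [0.98, 0.198, 0.0, 0.0]
force: [0.3, -0.5, -2.3]
width: 53.0
grasp_force: 32.0
[648.2 -99.9 129.7] delta tool [-124.4  162.5    4.7] 6 rows of [-20.73  27.09   0.78] width 53.0 F [ 0.3 -0.5 -2.3]
```

```bash
python3 d.py 594.3 -299 125; python3 shift.py '0 0 0 -7 9 0 45;0 0 0 -14 18 0 45;0 0 0 -20 26 1 45;0 0 0 -20 26 1 45;0 0 0 -20 26 1 45;0 0 0 -18 24 1 45;0 0 0 -14 18 0 45;0 0 0 -8 10 0 45;0 0 0 -4 4 0 45;0 0 0 0 0 0 45;0 0 0 0 0 0 45;0 0 0 0 0 0 45'; python3 d.py 594.3 -299 61.5
```

```text
[648.2 -99.9 129.7] delta tool [-127.   162.5    4.7] 6 rows of [-21.16  27.09   0.78] width 53.0 F [ 0.3 -0.5 -2.3]
t: 13.05
eef_pos: [595.9, -295.6, 125.5]
eef_rot: [0.98, 0.199, -0.0, -0.0]
force: [0.1, 0.2, -1.0]
width: 53.0
grasp_force: 32.0
[ 595.9 -295.6  125.5] delta tool [-2.8  2.6 64. ] 2 rows of [-1.4   1.28 31.98] width 53.0 F [ 0.1  0.2 -1. ]
```

```bash
python3 shift.py '0 0 0 -2 1 10 45;0 0 0 -0.8 1 20 45;0 0 0 0 0 15 45;0 0 0 0 0 6 45;0 0 0 0 0 3 45;0 0 0 0 0 0 45;0 0 0 0 0 0 45;0 0 0 0 0 0 45'; python3 d.py 594.3 -299 61.5;python3 d.py 594.3 -299 61.5
```

```text
t: 13.72
eef_pos: [594.6, -300.0, 72.7]
eef_rot: [0.98, 0.198, 0.001, 0.0]
force: [0.4, -0.3, -1.5]
width: 53.6
grasp_force: 32.0
[ 594.6 -300.    72.7] delta tool [ 0.1 -1.  11.2] 1 rows of [ 0.12 -1.02 11.18] width 53.6 F [ 0.4 -0.3 -1.5]
[ 594.6 -300.    72.7] delta tool [ 0.1 -1.  11.2] 1 rows of [ 0.12 -1.02 11.18] width 53.6 F [ 0.4 -0.3 -1.5]
```

```bash
python3 shift.py '0 0 0 0 -1 4 45;0 0 0 0 0 3 45;0 0 0 0 0 2 45;0 0 0 0 0 1 45;0 0 0 0 0 0 45;0 0 0 0 0 0 45'; python3 d.py 594.3 -299 61.5; python3 - <<'E'
from h import *
im=bot.read_camera("side"); cv2.imwrite("pics/c1.png",cv2.resize(im[220:350,290:420],(520,520))[...,::-1])
E
```

```text
t: 14.22
eef_pos: [593.5, -298.9, 61.8]
eef_rot: [0.98, 0.198, -0.0, 0.0]
force: [0.1, -0.1, -2.0]
width: 53.2
grasp_force: 32.1
[ 593.5 -298.9   61.8] delta tool [0.7 0.4 0.3] 1 rows of [0.67 0.36 0.26] width 53.2 F [ 0.1 -0.1 -2. ]
```

View pics/c1.png

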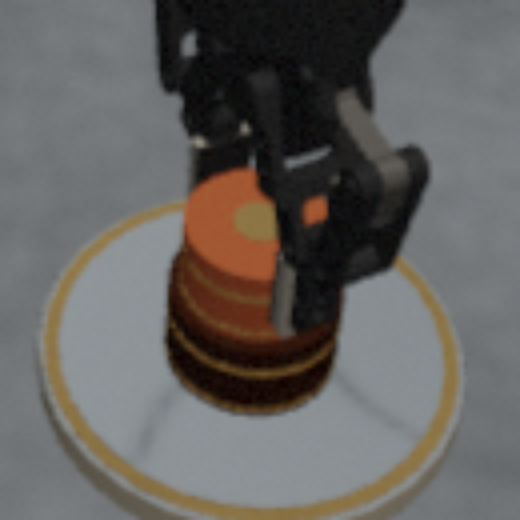

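Copper hovers over brown: its left edge is at 183 and brown spans 167–335 in the crop, so it is centred to about 1–2 mm. I lower it and release.

```bash
python3 shift.py '0 0 0 0 0 0.7 45;0 0 0 0 0 0 45;0 0 0 0 0 0 45'; python3 shift.py '0 0 0 0 0 0.7 45;0 0 0 0 0 0 45;0 0 0 0 0 0 45'
```

```text
t: 14.52
eef_pos: [593.7, -299.0, 61.5]
eef_rot: [0.98, 0.198, 0.0, 0.0]
force: [-2.1, 1.4, 4.1]
width: 53.2
grasp_force: 32.4
t: 14.77
eef_pos: [593.7, -299.0, 61.4]
eef_rot: [0.98, 0.198, 0.0, 0.0]
force: [-3.3, 1.3, 9.9]
width: 53.0
grasp_force: 33.2
```

```bash
python3 shift.py '0 0 0 0 0 -1.1 45;0 0 0 0 0 0 85;0 0 0 0 0 0 85;0 0 0 0 0 0 85;0 0 0 0 0 0 85;0 0 0 0 0 0 85;0 0 0 0 0 -8 85;0 0 0 0 0 -20 85;0 0 0 0 0 -30 85;0 0 0 0 0 -20 85;0 0 0 0 0 0 85;0 0 0 0 0 0 85'; python3 d.py 476.2 66.6 110
```

```text
t: 15.77
eef_pos: [594.4, -299.3, 141.4]
eef_rot: [0.98, 0.198, 0.001, 0.001]
force: [0.3, -0.0, -0.7]
width: 84.9
grasp_force: 0.0
[ 594.4 -299.3  141.4] delta tool [  33.1 -383.2   30.5] 11 rows of [  3.01 -34.83   2.77] width 84.9 F [ 0.3 -0.  -0.7]
```

```bash
python3 shift.py '0 0 0 1.2 -15 0 85;0 0 0 3 -35 0 85;0 0 0 3 -35 0 85;0 0 0 3 -35 0 85;0 0 0 3 -35 0 85;0 0 0 3 -35 0 85;0 0 0 3 -35 0 85;0 0 0 3 -35 0 85;0 0 0 3 -35 5 85;0 0 0 3 -35 10 85;0 0 0 3 -30 10 85;0 0 0 1.3 -15 5 85;0 0 0 0.6 -8.2 0 85;0 0 0 0 0 0 85;0 0 0 0 0 0 85;0 0 0 0 0 0 85'; python3 - <<'E'
from h import *
im=grab("d"); im=im["side"]
print("brown/copper combined pic saved")
cv2.imwrite("pics/vd.png",np.hstack([cv2.resize(im[220:350,290:420],(400,400)),cv2.resize(im[120:250,220:350],(400,400))])[...,::-1])
E
python3 d.py 476.2 66.6 5
```

```text
t: 17.1
eef_pos: [475.8, 66.3, 109.7]
eef_rot: [0.98, 0.198, 0.0, 0.0]
force: [-0.2, -0.0, -0.4]
width: 85.1
grasp_force: 0.0
brown/copper combined pic saved
[475.8  66.2 109.7] delta tool [  0.4  -0.3 104.7] 3 rows of [ 0.15 -0.09 34.92] width 85.0 F [-0.2 -0.1 -0.5]
```

View pics/vd.png

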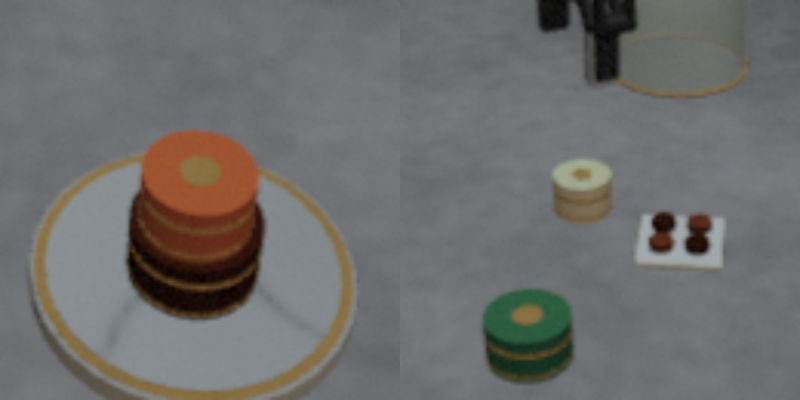

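The side crops show copper seated squarely on brown, its lid centre at about (200,172) in the left crop. Cream is at (582,190) in the right crop, with the gripper above and behind it.

```bash
python3 - <<'E'
from h import *
def unproj(n,uv,z):
    return least_squares(lambda p:proj(n,[[*p,z]])[0]-uv,[600,-300]).x
for n in("side","top"):
    im=cv2.imread(f"pics/{n}d.png"); u,v=(355,285) if n=="side" else (455,178)
    hsv=cv2.cvtColor(im,cv2.COLOR_BGR2HSV)[v-32:v+32,u-32:u+32]
    m=((hsv[...,0]<16)&(hsv[...,1]>150)&(hsv[...,2]>(155 if n=="side" else 150))).astype(np.uint8)
    k,l,s,c=cv2.connectedComponentsWithStats(m); i=1+np.argmax(s[1:,4]) if k>1 else 0
    cs,_=cv2.findContours((l==i).astype(np.uint8),0,1); e=cv2.fitEllipse(cv2.convexHull(max(cs,key=len)))
    uv=np.array(e[0])+[u-32,v-32]; print(n,uv,e[1],s[i,4],unproj(n,uv,84.7))
    cv2.imwrite(f"pics/e{n}.png",im[v-32:v+32,u-32:u+32])
print(unproj("side",(355.1,275.9),84.7))
E
python3 shift.py '0 0 0 0.4 -0.3 30 85;0 0 0 0 0 30 85;0 0 0 0 0 20 85;0 0 0 0 0 15 85;0 0 0 0 0 8 85;0 0 0 0 0 2 85;0 0 0 0 0 0 85;0 0 0 0 0 0 85'; python3 shift.py '0 0 0 0 0 0 33;0 0 0 0 0 0 33;0 0 0 0 0 0 33;0 0 0 0 0 0 33;0 0 0 0 0 0 33;0 0 0 0 0 0 33;0 0 0 0 0 0 33;0 0 0 0 0 0 33;0 0 0 0 0 0 33;0 0 0 0 0 0 33' 25
```

```text
side [354.47719193 275.50787544] (25.173254013061523, 36.208866119384766) 580 [ 593.74398957 -299.28179142]
top [459.96997833 178.35216904] (22.70155906677246, 25.094562530517578) 408 [ 593.14451826 -298.79267863]
[ 594.52346615 -300.0656052 ]
t: 17.87
eef_pos: [476.2, 67.4, 5.2]
eef_rot: [0.98, 0.198, 0.001, 0.0]
force: [-0.3, -0.2, -0.2]
width: 84.6
grasp_force: 0.0
t: 18.7
eef_pos: [475.9, 67.7, 5.2]
eef_rot: [0.98, 0.198, 0.0, 0.0]
force: [-1.3, 0.8, 7.1]
width: 41.1
grasp_force: 24.4
```

```bash
python3 shift.py '0 0 0 0 0 -5 33;0 0 0 0 0 -10 33;0 0 0 0 0 -20 33;0 0 0 0 0 -30 33;0 0 0 0 0 -30 33;0 0 0 0 0 -30 33;0 0 0 0 0 -20 33;0 0 0 0 0 -10 33;0 0 0 0 0 0 33;0 0 0 0 0 0 33'; python3 d.py 594.3 -299 160
```

```text
t: 19.53
eef_pos: [475.3, 67.5, 159.5]
eef_rot: [0.98, 0.198, 0.0, 0.0]
force: [-0.1, 0.6, -1.8]
width: 41.3
grasp_force: 25.6
[475.3  67.5 159.5] delta tool [-32.7 384.   -0.5] 11 rows of [-2.97 34.91 -0.05] width 41.3 F [-0.1  0.6 -1.8]
```

```bash
python3 shift.py '0 0 0 -1 12 0 33;0 0 0 -2 24 0 33;0 0 0 -2.7 32 0 33;0 0 0 -2.7 32 0 33;0 0 0 -2.7 32 0 33;0 0 0 -2.7 32 0 33;0 0 0 -2.7 32 0 33;0 0 0 -2.7 32 0 33;0 0 0 -2.7 32 0 33;0 0 0 -2.7 32 0 33;0 0 0 -2.7 32 0 33;0 0 0 -2 24 0 33;0 0 0 -1.5 18 0 33;0 0 0 -1 12 0 33;0 0 0 -0.5 6 0 33;0 0 0 0 0 0 33;0 0 0 0 0 0 33;0 0 0 0 0 0 33'; python3 d.py 594 -299 100
```

```text
t: 21.03
eef_pos: [594.3, -297.8, 159.1]
eef_rot: [0.98, 0.198, -0.0, -0.0]
force: [-0.2, -0.0, -0.5]
width: 40.9
grasp_force: 25.7
[ 594.3 -297.8  159.1] delta tool [-0.7  1.  59.1] 2 rows of [-0.37  0.52 29.53] width 40.9 F [-0.2 -0.  -0.5]
```

```bash
python3 shift.py '0 0 0 -0.4 0.5 10 33;0 0 0 0 0 20 33;0 0 0 0 0 15 33;0 0 0 0 0 9 33;0 0 0 0 0 5 33;0 0 0 0 0 3 33;0 0 0 0 0 0 33;0 0 0 0 0 0 33;0 0 0 0 0 0 33'; python3 d.py 594 -299 92.2; python3 - <<'E'
from h import *
im=bot.read_camera("side"); cv2.imwrite("pics/c2.png",cv2.resize(im[220:350,290:420],(520,520))[...,::-1])
E
```

```text
t: 21.78
eef_pos: [595.2, -299.7, 98.4]
eef_rot: [0.98, 0.198, 0.001, 0.0]
force: [0.0, -0.2, -1.0]
width: 40.4
grasp_force: 25.7
[ 595.2 -299.7   98.4] delta tool [-0.9 -1.1  6.2] 1 rows of [-0.87 -1.14  6.15] width 40.4 F [ 0.  -0.2 -1. ]
```

View pics/c2.png

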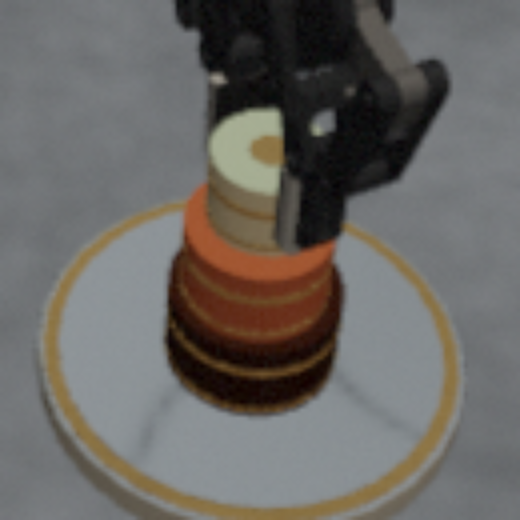

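Cream hovers, its disc at about (267,150) against copper's centre column of about 259, so it sits roughly 2 mm right. I nudge it and lower.

```bash
python3 shift.py '0 0 0 -2 -0.5 2 33;0 0 0 0 0 2 33;0 0 0 0 0 1 33;0 0 0 0 0 0 33;0 0 0 0 0 0 33;0 0 0 0 0 0 33'; python3 shift.py '0 0 0 0 0 1 33;0 0 0 0 0 0 33;0 0 0 0 0 0 33';python3 shift.py '0 0 0 0 0 0.7 33;0 0 0 0 0 0 33;0 0 0 0 0 0 33'
```

```text
t: 22.33
eef_pos: [592.6, -299.8, 92.4]
eef_rot: [0.98, 0.198, -0.0, -0.0]
force: [-0.3, -0.6, -1.6]
width: 41.2
grasp_force: 25.9
t: 22.58
eef_pos: [592.7, -299.8, 92.2]
eef_rot: [0.98, 0.198, 0.0, 0.0]
force: [-2.1, 0.1, 4.7]
width: 41.0
grasp_force: 26.3
t: 22.83
eef_pos: [592.8, -299.9, 92.2]
eef_rot: [0.98, 0.198, 0.0, 0.0]
force: [-3.7, 3.1, 12.1]
width: 41.1
grasp_force: 26.9
```

```bash
python3 shift.py '0 0 0 0 0 -1.2 33;0 0 0 0 0 0 85;0 0 0 0 0 0 85;0 0 0 0 0 0 85;0 0 0 0 0 0 85;0 0 0 0 0 0 85;0 0 0 0 0 0 85;0 0 0 0 0 -8 85;0 0 0 0 0 -20 85;0 0 0 0 0 -30 85;0 0 0 0 0 -30 85;0 0 0 0 0 -20 85;0 0 0 0 0 -10 85;0 0 0 0 0 0 85;0 0 0 0 0 0 85'; python3 d.py 555.6 280 210
```

```text
t: 24.08
eef_pos: [592.5, -299.7, 209.8]
eef_rot: [0.98, 0.198, 0.0, 0.0]
force: [-0.6, -0.1, -0.6]
width: 84.8
grasp_force: 0.0
[ 592.5 -299.7  209.8] delta tool [ 1.911e+02 -5.486e+02 -2.000e-01] 17 rows of [ 1.124e+01 -3.227e+01 -1.000e-02] width 84.8 F [-0.6 -0.1 -0.6]
```

```bash
python3 shift.py '0 0 0 5 -15 0 85;0 0 0 11 -31 0 85;0 0 0 11 -31 0 85;0 0 0 11 -31 0 85;0 0 0 11 -31 0 85;0 0 0 11 -31 0 85;0 0 0 11 -31 0 85;0 0 0 11 -31 0 85;0 0 0 11 -31 0 85;0 0 0 11 -31 0 85;0 0 0 11 -31 0 85;0 0 0 11 -31 0 85;0 0 0 5 -15 0 85;0 0 0 0 0 0 85;0 0 0 0 0 0 85'; python3 d.py 555 300 210; python3 - <<'E'
from h import *
im=grab("e"); s=im["side"];t=im["top"]
cv2.imwrite("pics/ve.png",np.vstack([np.hstack([cv2.resize(s[220:320,300:400],(300,300)),cv2.resize(s[75:175,260:360],(300,300))]),
 np.hstack([cv2.resize(t[130:230,410:510],(300,300)),cv2.resize(t[150:250,140:240],(300,300))])])[...,::-1])
E
```

```text
t: 25.33
eef_pos: [567.9, 94.0, 208.4]
eef_rot: [0.98, 0.199, -0.001, -0.0]
force: [0.0, -1.3, 0.1]
width: 84.7
grasp_force: 0.0
[567.9  94.  208.4] delta tool [  68.6 -194.7   -1.7] 6 rows of [ 11.43 -32.45  -0.28] width 84.7 F [ 0.  -1.3  0.1]
```

View pics/ve.png

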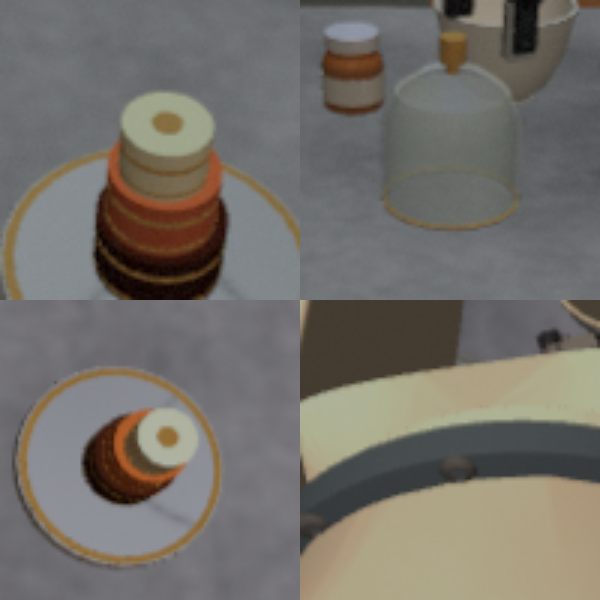

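Tower stacked neatly: the cream lid is at (167,125) in the side crop and (167,137) in the top crop. The knob stands at about (454,52) in the side crop. I measure the lid position and move on to the cloche.

```bash
python3 - <<'E'
from h import *
def unproj(n,uv,z): return least_squares(lambda p:proj(n,[[*p,z]])[0]-uv,[600,-300]).x
print("cream",unproj("side",(355.7,261.7),113.7),unproj("top",(465.8,175.5),113.7))
print("knob side",unproj("side",(311.3,92.5),138.5))
E
python3 shift.py '0 0 0 7 -20 0 85;0 0 0 11 -32 0 85;0 0 0 11 -32 0 85;0 0 0 11 -32 0 85;0 0 0 11 -32 0 85;0 0 0 10 -24 0 85;0 0 0 5 -15 0 85;0 0 0 2.6 -7.7 0 85;0 0 0 0 0 0 85;0 0 0 0 0 0 85;0 0 0 0 0 0 85'; python3 d.py 555.6 299.4 125
```

```text
cream [ 592.84765662 -301.97534698] [ 591.94919896 -300.92171063]
knob side [556.41305242 285.125544  ]
t: 26.35
eef_pos: [557.0, 297.4, 209.9]
eef_rot: [0.98, 0.198, -0.0, 0.0]
force: [0.2, -0.1, 0.0]
width: 84.9
grasp_force: 0.0
[557.  297.4 209.9] delta tool [-0.5 -2.5 84.9] 3 rows of [-0.17 -0.83 28.29] width 84.9 F [ 0.2 -0.1  0. ]
```

```bash
python3 shift.py '0 0 0 -0.5 -2 20 85;0 0 0 0 0 20 85;0 0 0 0 0 20 85;0 0 0 0 0 10 85;0 0 0 0 0 7 85;0 0 0 0 0 5 85;0 0 0 0 0 0 85;0 0 0 0 0 0 85'; python3 - <<'E'
from h import *
im=grab("f"); s=im["side"]
cv2.imwrite("pics/vf.png",cv2.resize(s[60:160,260:360],(500,500))[...,::-1])
E
python3 d.py 555.6 299 125
```

```text
t: 27.02
eef_pos: [556.1, 300.6, 128.6]
eef_rot: [0.98, 0.198, 0.0, -0.0]
force: [0.3, -0.4, 0.3]
width: 84.9
grasp_force: 0.0
[556.3 300.9 129. ] delta tool [-1.4  1.5  4. ] 1 rows of [-1.37  1.51  3.99] width 85.4 F [ 0.7  0.4 -0.1]
```

View pics/vf.png

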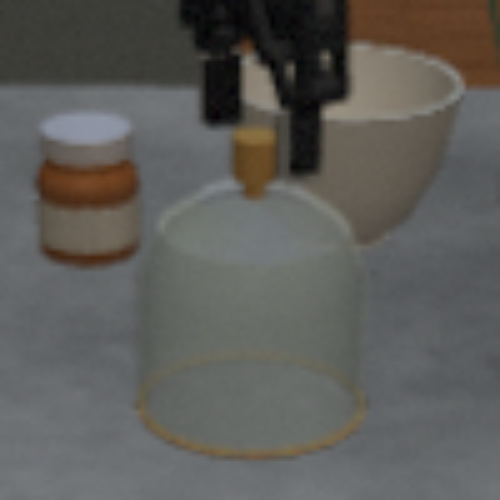

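The open fingers straddle the knob: tips at (222,120) and (305,170), knob at (255,157). The gripper sits slightly to the +x side, so I shift, lower and close.

```bash
python3 shift.py '0 0 0 -2.5 1 3.5 85;0 0 0 0 0 0 60;0 0 0 0 0 0 50;0 0 0 0 0 0 40;0 0 0 0 0 0 34;0 0 0 0 0 0 30;0 0 0 0 0 0 26;0 0 0 0 0 0 22;0 0 0 0 0 0 18;0 0 0 0 0 0 15;0 0 0 0 0 0 15;0 0 0 0 0 0 15;0 0 0 0 0 0 15;0 0 0 0 0 0 15' 50
```

```text
t: 28.28
eef_pos: [553.9, 298.7, 124.6]
eef_rot: [0.98, 0.198, 0.0, 0.0]
force: [0.9, -3.1, 3.3]
width: 22.5
grasp_force: 49.0
```

```bash
python3 shift.py '0 0 0 0 0 -3 15;0 0 0 0 0 -5 15;0 0 0 0 0 -10 15;0 0 0 0 0 -15 15;0 0 0 0 0 -20 15;0 0 0 0 0 -20 15;0 0 0 0 0 -20 15;0 0 0 0 0 -20 15;0 0 0 0 0 -20 15;0 0 0 0 0 -15 15;0 0 0 0 0 -7 15;0 0 0 0 0 0 15;0 0 0 0 0 0 15;0 0 0 0 0 0 15'; python3 d.py 594.5 -298.5 279;  python3 - <<'E'
from h import *
s=bot.read_camera("side")
cv2.imwrite("pics/vg.png",cv2.resize(s[0:130,240:370],(400,400))[...,::-1])
E
```

```text
t: 29.45
eef_pos: [553.0, 298.5, 278.2]
eef_rot: [0.98, 0.198, -0.001, 0.0]
force: [0.8, -0.3, -4.2]
width: 22.7
grasp_force: 49.1
[553.  298.5 278.2] delta tool [-1.936e+02  5.662e+02 -3.000e-01] 17 rows of [-1.139e+01  3.331e+01 -2.000e-02] width 22.7 F [ 0.8 -0.3 -4.2]
```

View pics/vg.png

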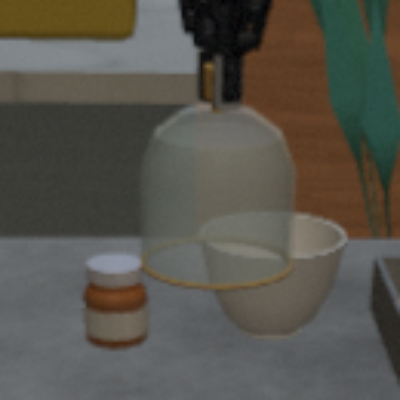

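The cloche hangs upright, rim centred at about (217,275) in the crop and clear of the bowl and jar behind it. I carry it over the tower.

```bash
python3 shift.py '0 0 0 -3.4 10 0 15;0 0 0 -6.8 20 0 15;0 0 0 -9.6 28 0 15;0 0 0 -11.3 33 0 15;0 0 0 -11.3 33 0 15;0 0 0 -11.3 33 0 15;0 0 0 -11.3 33 0 15;0 0 0 -11.3 33 0 15;0 0 0 -11.3 33 0 15;0 0 0 -11.3 33 0 15;0 0 0 -11.3 33 0 15;0 0 0 -11.3 33 0 15;0 0 0 -11.3 33 0 15;0 0 0 -11.3 33 0 15;0 0 0 -11.3 33 0 15;0 0 0 -11.3 33 0 15;0 0 0 -11.3 33 0 15;0 0 0 -8.2 24 0 15;0 0 0 -4.8 14 0 15;0 0 0 -2.6 8.2 0 15'; python3 shift.py '0 0 0 0 0 0 15;0 0 0 0 0 0 15;0 0 0 0 0 0 15;0 0 0 0 0 0 15'; python3 d.py 594.5 -298.5 149; python3 - <<'E'
from h import *
s=bot.read_camera("side"); cv2.imwrite("pics/sideh.png",s[...,::-1])
cv2.imwrite("pics/vh.png",cv2.resize(s[60:360,250:450],(400,600))[...,::-1])
E
```

```text
t: 31.17
eef_pos: [594.3, -300.4, 278.5]
eef_rot: [0.98, 0.197, -0.001, -0.0]
force: [-0.5, 0.4, -4.5]
width: 22.4
grasp_force: 49.5
t: 31.5
eef_pos: [595.3, -296.7, 279.6]
eef_rot: [0.98, 0.199, -0.0, -0.0]
force: [0.2, 0.5, -4.2]
width: 22.5
grasp_force: 49.5
[ 595.3 -296.7  279.6] delta tool [ -1.4   1.4 130.6] 4 rows of [-0.35  0.34 32.64] width 22.5 F [ 0.2  0.5 -4.2]
```

View pics/vh.png

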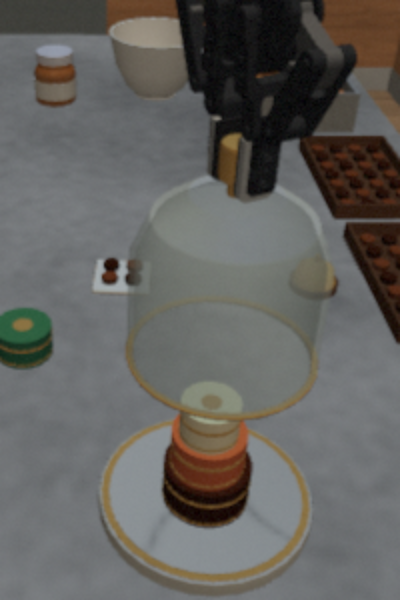

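```bash
python3 - <<'E'
from h import *
im=cv2.imread("pics/sideh.png"); o=cv2.resize(im[60:360,250:450],(400,600))
def dr(P,c): cv2.polylines(o,[np.int32((proj("side",P)-[250,60])*2)],True,c,1)
x,y,z=595.3,-297.5,279.6-124.6-2
r=cyl(x,y,z,122,0)[:60]; dr(r,(255,0,255))
dr(cyl(x,y,z+129,24,24),(0,255,0)); dr([[x,y,z],[x,y,z+153]],(0,255,0))
cv2.imwrite("pics/vi.png",o[60:480])
E
```

```text
(no output)
```

View pics/vi.png

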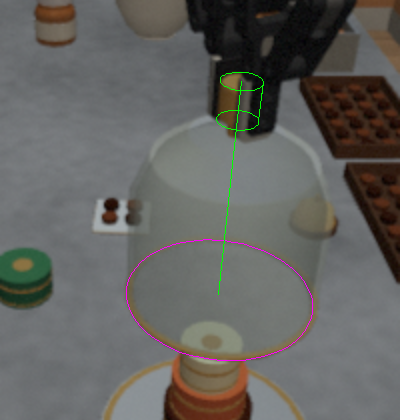

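The overlay of a level rim (magenta) matches the seen rim to about 1.5 mm, so the cloche is upright and centred. I lower it over the tower.

```bash
python3 shift.py '0 0 0 -1 1 5 15;0 0 0 -0.8 1 10 15;0 0 0 0 0 15 15;0 0 0 0 0 18 15;0 0 0 0 0 18 15;0 0 0 0 0 18 15;0 0 0 0 0 15 15;0 0 0 0 0 12 15;0 0 0 0 0 8 15;0 0 0 0 0 5 15;0 0 0 0 0 0 15;0 0 0 0 0 0 15;0 0 0 0 0 0 15'; python3 d.py 594.3 -299 146.6
```

```text
t: 32.63
eef_pos: [594.9, -301.0, 156.4]
eef_rot: [0.98, 0.198, 0.001, 0.0]
force: [-0.2, -0.4, -3.6]
width: 22.6
grasp_force: 49.6
[ 594.9 -301.   156.4] delta tool [ 0.2 -2.1  9.8] 1 rows of [ 0.23 -2.12  9.82] width 22.6 F [-0.2 -0.4 -3.6]
```

```bash
python3 shift.py '0 0 0 0 -1 3 15;0 0 0 0 0 3 15;0 0 0 0 0 1 15;0 0 0 0 0 0 15;0 0 0 0 0 0 15;0 0 0 0 0 0 15'; python3 shift.py '0 0 0 0 0 1 15;0 0 0 0 0 0 15;0 0 0 0 0 0 15'; python3 shift.py '0 0 0 0 0 0.7 15;0 0 0 0 0 0 15;0 0 0 0 0 0 15'
```

```text
t: 33.13
eef_pos: [594.0, -299.9, 148.5]
eef_rot: [0.98, 0.198, 0.0, 0.0]
force: [0.7, -0.1, -3.7]
width: 22.4
grasp_force: 49.6
t: 33.38
eef_pos: [593.9, -299.8, 147.5]
eef_rot: [0.98, 0.198, -0.0, -0.0]
force: [0.5, 0.6, -4.3]
width: 22.3
grasp_force: 49.6
t: 33.63
eef_pos: [593.9, -299.8, 146.8]
eef_rot: [0.98, 0.198, -0.0, -0.0]
force: [1.1, 0.0, -3.6]
width: 22.5
grasp_force: 49.6
```

```bash
python3 shift.py '0 0 0 0 0 0.7 15;0 0 0 0 0 0 15;0 0 0 0 0 0 15'; python3 shift.py '0 0 0 0 0 0.5 15;0 0 0 0 0 0 15;0 0 0 0 0 0 15'
```

```text
t: 33.88
eef_pos: [594.2, -300.1, 146.5]
eef_rot: [0.98, 0.198, 0.0, 0.0]
force: [0.3, -2.1, 0.1]
width: 23.1
grasp_force: 49.8
t: 34.13
eef_pos: [594.4, -300.3, 146.4]
eef_rot: [0.98, 0.198, 0.001, 0.001]
force: [-0.8, -1.8, 5.0]
width: 22.3
grasp_force: 50.3
```

```bash
python3 shift.py '0 0 0 0 0 -0.5 15;0 0 0 0 0 0 30;0 0 0 0 0 0 45;0 0 0 0 0 0 60;0 0 0 0 0 0 60;0 0 0 0 0 0 60;0 0 0 0 0 -5 60;0 0 0 0 0 -10 60;0 0 0 0 0 -20 60;0 0 0 0 0 -30 60;0 0 0 0 0 -30 60;0 0 0 0 -15 -10 60;0 0 0 0 -30 0 60;0 0 0 0 -35 0 60;0 0 0 0 -35 0 60;0 0 0 0 -35 0 60;0 0 0 0 -35 0 60;0 0 0 0 -20 0 60;0 0 0 0 0 0 60;0 0 0 0 0 0 60'; python3 - <<'E'
from h import *
im=grab("j"); s=im["side"];t=im["top"]
cv2.imwrite("pics/vj.png",np.hstack([cv2.resize(s[200:360,270:430],(400,400)),cv2.resize(t[110:270,380:540],(400,400))])[...,::-1])
E
```

```text
t: 35.8
eef_pos: [514.5, -110.3, 252.3]
eef_rot: [0.98, 0.199, 0.001, 0.0]
force: [0.6, -0.7, -0.0]
width: 60.4
grasp_force: 0.0
```

View pics/vj.png

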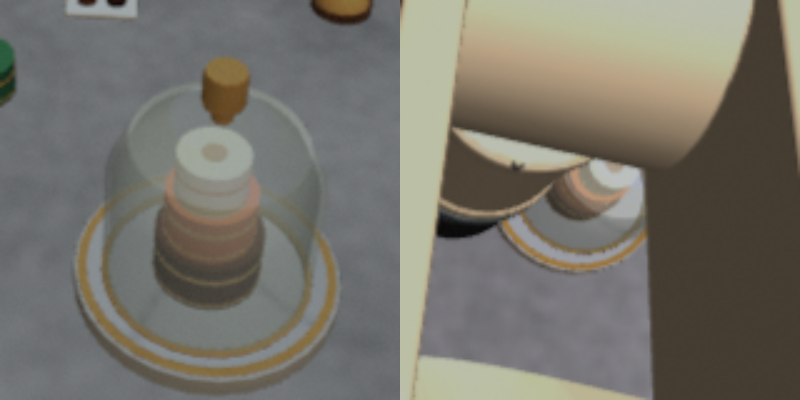

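The cloche stands upright on the marble over an intact tower. Its margins to the stand's edge are about equal (left 26 px, right 24 px in the crop), and the gripper is well clear.

```bash
python3 -c "
from rig import bot
print(bot.hand_in())"
```

```text
the job is handed in; nothing more can be done
None
```

I stacked the brown, copper and cream tins centred on the marble, covered them with the upright cloche, left the green tin where it was, and handed the job in at about 36 s; the hand-in gave no verdict.

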